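# Find the stamped crate and push it to the dispatch rail

## Task

Tip each of the two upright wooden crates away from you, right over onto its back, so that its underside faces you and you can see which one carries the stamp. Then push the stamped crate, still lying on its back, away from you until its open end is squarely up against the low wooden dispatch rail, leaving the plain crate on its back well short of the rail. Only push with the fingertips: do not pick up either crate, and leave everything else on the bench where it is.

Things in the scene. Friction and masses are not known exactly. Their poses are not given: they have to be found in the camera images.
- crate_a: crate A: one of two alike open-topped wooden crates, loose: 54 deep (its x), 70 wide (y), 90 high (z), walls and floor 5, about 0.22 kg. Origin: centre of the underside. Standing, its x points away from the robot (yaw within 0.12 rad) and z up; on its back (far side), its z points away from the robot, x down, underside facing the robot
- crate_b: crate B: one of two alike open-topped wooden crates, loose: 54 deep (its x), 70 wide (y), 90 high (z), walls and floor 5, about 0.22 kg. Origin: centre of the underside. Standing, its x points away from the robot (yaw within 0.12 rad) and z up; on its back (far side), its z points away from the robot, x down, underside facing the robot
- crate_a_mid (a point): centre of crate A, 45 mm from its underside along its z. Pushed away level near the top of its near side, the crate tips about its far bottom edge and past about 31 degrees falls over by itself
- crate_b_mid (a point): centre of crate B, 45 mm from its underside along its z. Pushed away level near the top of its near side, the crate tips about its far bottom edge and past about 31 degrees falls over by itself
- crate_a_mouth (a point): middle of crate A's open mouth, 90 mm from its underside along its z
- crate_b_mouth (a point): middle of crate B's open mouth, 90 mm from its underside along its z
- stamp (a point): the stamp: a burnt black disc 46 across with a pale bar through it, at the centre of the underside of one crate (the stamped one); the other's underside is plain. Hidden while the crate stands
- rail: dispatch rail: low wooden strip fixed across the bench beyond the crates, 20 (x) by 300 (y) by 18 high with three brass screw heads. Origin: centre of its underside; its x points away from the robot, square to its length
- rail_face (a point): middle of the rail's face towards the robot, 9 mm above the bench, axes as the rail's
- pliers: bystander to leave alone: red-handled pliers lying flat, 113x50x11 mm, origin at the centre of its underside
- card_box: bystander to leave alone: small dark card box, 40x54x24 mm, origin at the centre of its underside
- wax_cone: bystander to leave alone: white cone, 45x45x40 mm, origin at the centre of its underside
- steel_block: bystander to leave alone: grey flat block, 70x102x18 mm, origin at the centre of its underside
- jar: bystander to leave alone: amber jar with white lid, 58x58x78 mm, origin at the centre of its underside
- whetstone: bystander to leave alone: pale sharpening bar, 26x102x21 mm, origin at the centre of its underside

How it is judged (in metres and radians):
On the way, in this order (a step that is already met when the one before it is completed fails the run):
1. one of the crates lies on its back, underside towards the robot (angle between any of crate_a, crate_b's own x axis and vertical above 2.95 rad), for 0.2 s.
2. both crates lie on their backs (angle between each of crate_a, crate_b's own x axis and vertical above 2.95 rad), for 0.2 s.
3. the stamped crate's open end is against the rail (angle between crate_a's own x axis and vertical above 2.95 rad and x of crate_a_mouth in the frame of rail_face between -0.01 and 0.006 m and y of crate_a_mouth in the frame of rail_face between -0.145 and 0.145 m and angle between the z axis of crate_a and the x axis of rail, either way round below 0.2 rad), for 0.2 s.
At the end, for the whole second after the job is handed in: The stamped crate lies on its back with the middle of its open end within 10 mm of the rail's near face, within the rail's length and square to it within 0.2 rad; the plain crate lies on its back with its open end at least 25 mm short of the rail; both are at rest (all of step 3 and angle between crate_b's own x axis and vertical above 2.95 rad and x of crate_b_mouth in the frame of rail_face below -0.025 m and linear speed of each of crate_a, crate_b below 0.02 m/s and angular speed of each of crate_a, crate_b below 0.2 rad/s); the robot touches nothing.
It fails at once if crate_a is lifted or carried (height (world z) of crate_a_mid above 0.075 m or (angle between crate_a's own z axis and vertical above 1.3 rad and height (world z) of crate_a_mid above 0.055 m)).
It fails at once if crate_b is lifted or carried (height (world z) of crate_b_mid above 0.075 m or (angle between crate_b's own z axis and vertical above 1.3 rad and height (world z) of crate_b_mid above 0.055 m)).
It fails at once if a bystander on the bench is pushed or knocked more than 20 mm away (distance of any of pliers, card_box, wax_cone, steel_block, jar, whetstone from where it was at the start of the episode above 0.02 m).
It also fails if it takes over 64 s, if anything falls off the work surface, if the arm or the gripper's body presses on something with over 40 N, if the wrist force passes 120 N, or if a joint passes its speed limit or range.

## Robot

A 6-joint arm with a two-finger parallel gripper is mounted at the origin on a cart in front of the work surface, level with it; the furniture and walls round the work are solid. World frame = base frame: x ahead of the robot, y to its left, z up, the work surface at z = 0. Lengths are in m, angles in degrees, forces in N, time in s.
With the tool pointing down it reaches from about 0.4 to 0.825 m from the base axis. Payload 7 kg.
Tool frame: the origin (TCP) lies at the very end of the fingers, on their centre line; the grasp point (between the pads) lies 19 mm behind it; x points along the fingers, y is the direction in which the jaws open and shut, and the axes are right-handed (so a half turn about x gives the same grasp; the last joint's range is limited). The gripper opens to 88 mm and grips with 3 to 60 N. Pads are 19 mm wide; open, the fingers measure 130 mm over their backs; the gripper's body (78 mm by 193 mm) begins 47 mm behind the grasp point.
Start: joints at [80.564, 20.546, 0.682, 0, -70.136, -16.507], TCP at [0.295, 0.607, 0.227] pointing down, gripper open.
Joint ranges: [-176.03, 176.03], [-82.01, 121.73], [-58.28, 71.71], [-173.87, 95.51], [-174.79, -0.11], [-173.66, 173.66]. Speed limits (degrees/s): [136.94, 136.94, 172.46, 180, 180, 180].

## Interface

Orientations are given as [roll, pitch, yaw] about the fixed x, y, z axes, in that order (R = Rz(yaw) Ry(pitch) Rx(roll)).
In Python, from plant import monitor, eyes, ticket gives the robot as it stands. The module is installed in compiled form; this text tells all that it offers.
- The arm moves only by the shell command python3 -m crank 'ROWS'. ROWS is JSON, a list of rows, each an object with "linear": the shift along the world's x, y, z in units of 60 mm (1.0 is 60 mm), a list of three; "rot": the turn, a rotation vector about the world's x, y, z in units of 5 degrees (1.0 is 5 degrees), a list of three; "hand": the opening, from 0 (shut) to 1 (fully open). In form: [{"linear": [tx, ty, tz], "rot": [ax, ay, az], "hand": hand}, ...]. A call has 1 to 20 rows; each row shifts and turns the pose as measured when the row begins; what a row does not reach is not made up. A row lasts 1/8 s, in which the tool goes at most 62.5 mm and 10.7 degrees, less where a joint would pass 70% of its speed; a pose out of reach is approached as far as the arm can. A call is refused whole if a number of a shift passes 1 or a number of a turn 1, either way. A call with a gripper value outside its range is refused whole. The fingers move at their own pace and stop on an object; the grip force is fixed at half the most. Time passes only in rows, so rows that do not move let the fingers close. It gives the time, the measured TCP pose, the force and the opening at its end, in the units of the state.
- monitor.get_obs(): the state, without advancing time (a new reading comes with each control period).
- eyes.snapshot(name): name is "scene" or "top"; returns a dict with "image" (384x512x3 uint8, red, green, blue), "depth" (384x512 float32, m along the optical axis (not along the pixel's ray), 0 where there is no reading), "K" (3x3 intrinsics, pixels), "camera_from_world" (4x4, takes a point from world to camera coordinates). Camera axes: x right, y up, looking along -z (the intrinsics and any distortion apply to the point x, -y, -z); pixel columns grow to the right and rows downward; lengths in m; the calibration is good to about 2 mm. A picture is of the moment at which its call begins.
- ticket.close_job(): hands the job in, once; it reports no verdict.
The state is a dict: "clock": time; "joint_pos": joint angles; "qvel": joint speeds; "tau": joint torques, N m; "tool_pos": TCP position; "orientation": TCP orientation; "force": force on the tool from outside, world axes, zero at the start; "moment": the same for the moment, N m; "opening": finger opening in m.
Only numpy, scipy, OpenCV 4.12 (cv2) and the standard library are available. Lean on these libraries where they do the work, as an engineer would, in place of code of your own. Each camera call takes 0.05 s, during which the arm holds its last target.

## Working session

There is one attempt and no reset: what is moved stays moved. The work goes in short steps, Python scripts to look and compute and a shell command to move; the robot and the scene stay as the last step left them, time stands still between calls to the robot, and variables do not carry over. Pictures are saved under pics/ and viewed, and the job is handed in when it is done.

```bash
mkdir -p pics; cat > h.py <<'E'
import numpy as np, cv2
from plant import monitor, eyes, ticket
def snap(n,f=None):
    s=eyes.snapshot(n)
    if f: cv2.imwrite('pics/'+f, s['image'][:,:,::-1])
    return s
def world(s):
    d=s['depth'];h,w=d.shape;K=s['K']
    u,v=np.meshgrid(np.arange(w),np.arange(h))
    x=(u-K[0,2])/K[0,0]*d; y=(v-K[1,2])/K[1,1]*d
    P=np.stack([x,-y,-d,np.ones_like(d)],-1)
    W=P@np.linalg.inv(s['camera_from_world']).T
    W=W[...,:3]; W[d<=0]=np.nan
    return W
E
python3 - <<'E'
from h import *
for n in('scene','top'):
    s=snap(n,n+'0.png'); print(n,np.linalg.inv(s['camera_from_world']).round(3).tolist(),s['K'].round(1).tolist(),(s['depth']>0).mean())
    np.savez(n+'0.npz',**s)
o=monitor.get_obs();print({k:np.round(v,3).tolist() for k,v in o.items()})
E
```

```text
scene [[0.746, 0.267, -0.61, -0.048], [-0.666, 0.306, -0.68, -0.66], [0.005, 0.914, 0.406, 0.512], [0.0, 0.0, 0.0, 1.0]] [[414.6, 0.0, 257.3], [0.0, 414.6, 189.6], [0.0, 0.0, 1.0]] 0.9961598714192709
top [[-0.007, 0.998, -0.065, 0.497], [-1.0, -0.006, 0.002, 0.06], [0.001, 0.065, 0.998, 1.183], [0.0, 0.0, 0.0, 1.0]] [[486.0, 0.0, 248.9], [0.0, 486.0, 187.2], [0.0, 0.0, 1.0]] 0.9959004720052084
{'clock': 0.1, 'joint_pos': [80.564, 20.588, 0.639, -0.016, -70.134, -16.507], 'qvel': [-0.087, -0.155, 0.102, 0.075, -0.049, -0.035], 'tau': [-0.002, -58.416, 29.375, 7.015, 0.01, -0.0], 'tool_pos': [0.295, 0.607, 0.226], 'orientation': [96.037, 89.915, -109.912], 'force': [0.211, 0.614, 0.113], 'moment': [-0.031, 0.007, 0.026], 'opening': 0.088}
```

View pics/scene0.png

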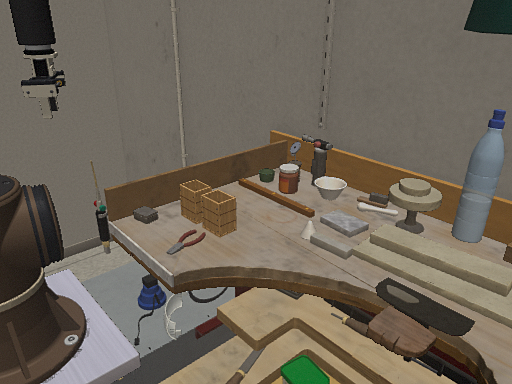

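View pics/top0.png

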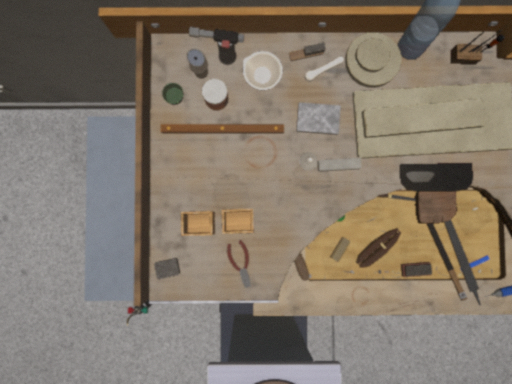

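The crates are at top-view pixels (197,223) and (238,221), with the rail at v≈128. The pliers sit at (238,262), just in front of the right crate. I'll measure these next.

```bash
python3 - <<'E'
from h import *
s=dict(np.load('top0.npz'));W=world(s)
g=W[300-60:300-50,200:215];print('bench z',np.nanmedian(g[...,2]))
def comp(zlo,zhi,name,win=None):
    m=((W[...,2]>zlo)&(W[...,2]<zhi)).astype(np.uint8)
    m[:,:152]=0;m[:30]=0;m[300:]=0;m[:,300:]=0
    n,l,st,c=cv2.connectedComponentsWithStats(m)
    for i in range(1,n):
        if st[i,4]<40: continue
        P=W[l==i]
        r=cv2.minAreaRect((P[:,:2]*1000).astype(np.float32))
        print(name,st[i],'rect c',np.round(r[0],1),'sz',np.round(r[1],1),'ang',round(r[2],1),'z',np.median(P[:,2]).round(4),P[:,:2].min(0).round(3),P[:,:2].max(0).round(3))
comp(.08,.1,'crate')
comp(.01,.025,'rail')
comp(.006,.2,'all')
s=dict(np.load('scene0.npz'));W=world(s)
m=(W[...,2]>.01)&(W[...,2]<.1)&(W[...,0]>.35)&(W[...,0]<.56)&(W[...,1]>0)&(W[...,1]<.26)
n,l,st,c=cv2.connectedComponentsWithStats(m.astype(np.uint8))
for i in range(1,n):
    if st[i,4]>60: P=W[l==i];print(st[i],P.min(0).round(3),P.max(0).round(3))
E
```

```text
bench z -0.0002383798257660219
crate [218  45  16   9  54] rect c [885.8 108.7] sz [13.3 35.1] ang 7.9 z 0.0886 [0.879 0.092] [0.895 0.127]
crate [221 209  32  25 231] rect c [492.4  86.4] sz [69.8 53.9] ang 89.7 z 0.0893 [0.465 0.051] [0.519 0.121]
crate [181 211  31  25 227] rect c [488.4 177.3] sz [68.  53.8] ang 89.9 z 0.0892 [0.461 0.143] [0.515 0.211]
rail [289  51  11  10  66] rect c [898.5 -56.2] sz [20.  26.6] ang 17.2 z 0.0117 [ 0.886 -0.068] [ 0.909 -0.043]
rail [249  60  27  26 240] rect c [851.   24.7] sz [62.8 60.2] ang 81.3 z 0.0182 [ 0.821 -0.007] [0.882 0.056]
rail [163  84  19  18  74] rect c [807.9 247.7] sz [28.3 46.8] ang 38.7 z 0.0185 [0.782 0.221] [0.824 0.265]
rail [296 103   4  28  75] rect c [744.3 -62.2] sz [ 7.2 68. ] ang 87.5 z 0.0174 [ 0.71  -0.065] [ 0.778 -0.057]
rail [ 160  124  124    9 1043] rect c [717.3 123.4] sz [298.5  21.5] ang 89.6 z 0.0174 [ 0.706 -0.026] [0.729 0.273]
rail [154 258  26  22 336] rect c [380.8 256. ] sz [40.4 55.7] ang 11.9 z 0.0223 [0.356 0.226] [0.405 0.285]
all [157  30  87  34 894] rect c [918.1 175.6] sz [213.8  92.9] ang
[... 684 characters left out ...]
.065] [ 0.778 -0.057]
all [ 160  123  124   11 1071] rect c [717.8 123.4] sz [298.5  25.1] ang 89.1 z 0.0173 [ 0.706 -0.026] [0.732 0.273]
all [221 209  32  25 318] rect c [492.4  86.4] sz [69.8 53.9] ang 89.7 z 0.0885 [0.465 0.051] [0.519 0.121]
all [180 211  35  25 412] rect c [487.5 183.6] sz [54.1 83.3] ang 1.5 z 0.0865 [0.459 0.142] [0.515 0.224]
all [227 240  24  48 299] rect c [388.6  81.1] sz [112.2  47.6] ang 13.0 z 0.0085 [0.335 0.057] [0.446 0.111]
all [154 258  26  22 409] rect c [380.8 256. ] sz [40.4 55.7] ang 11.9 z 0.0229 [0.356 0.226] [0.405 0.285]
[ 179  179   58   55 2109] [0.456 0.045 0.01 ] [0.52  0.214 0.091]
[137 208  21  13 182] [0.358 0.222 0.01 ] [0.402 0.26  0.025]
```

```bash
python3 - <<'E'
from h import *
a=cv2.imread('pics/top0.png')[100:300,140:300];b=cv2.imread('pics/scene0.png')[160:270,110:260]
cv2.imwrite('pics/c1.png',cv2.resize(a,None,fx=3,fy=3,interpolation=2)); cv2.imwrite('pics/c2.png',cv2.resize(b,None,fx=5,fy=5,interpolation=2))
E
```

```text
(no output)
```

View pics/c1.png

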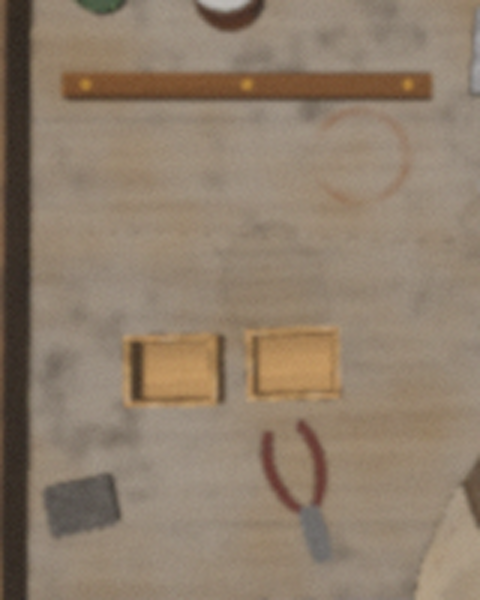

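View pics/c2.png

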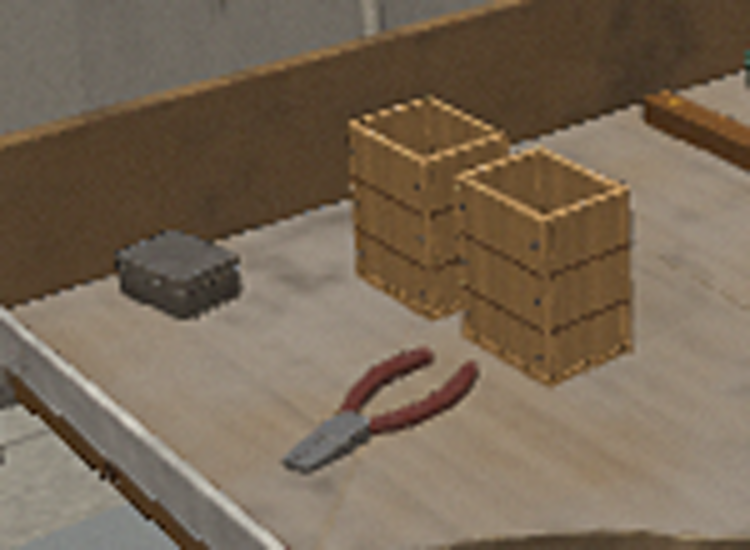

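```bash
python3 - <<'E'
from h import *
from scipy.spatial.transform import Rotation as R
o=monitor.get_obs()
M=R.from_euler('xyz',o['orientation'],degrees=True).as_matrix();print(M.round(3))
# yaw of crates: side-edge fit; rail near-face fit
s=dict(np.load('top0.npz'));W=world(s)
for nm,(a,b,c,d) in dict(R=(205,240,216,256),L=(205,240,176,216)).items():
    w=W[a:b,c:d].reshape(-1,3);p=w[w[:,2]>.082]
    # near edge and far edge: per y-bin extreme
    bins=np.round(p[:,1]/.004)
    for f in (np.min,np.max):
        q=np.array([(np.mean(p[bins==k,1]),f(p[bins==k,0])) for k in np.unique(bins)])[1:-1]
        print(nm,f.__name__,np.polyfit(q[:,0],q[:,1],1).round(4),np.median(q[:,1]).round(4))
    print(nm,p.min(0).round(4),p.max(0).round(4))
w=W[120:137,158:286].reshape(-1,3);p=w[w[:,2]>.013]
bins=np.round(p[:,1]/.01)
for f in(np.min,np.max):
    q=np.array([(np.mean(p[bins==k,1]),f(p[bins==k,0])) for k in np.unique(bins)])[1:-1]
    print('rail',np.polyfit(q[:,0],q[:,1],1).round(4),np.median(q[:,1]))
E
```

```text
[[-0.001 -0.438 -0.899]
 [-0.001 -0.899  0.438]
 [-1.     0.001 -0.   ]]
R min [-0.0352  0.4699] 0.4676
R max [-0.0423  0.5221] 0.5191
R [0.4655 0.0514 0.0846] [0.5194 0.1212 0.0946]
L min [0.0072 0.4604] 0.4617
L max [-0.026   0.5182] 0.5133
L [0.4615 0.1432 0.0828] [0.5153 0.2113 0.0953]
rail [0.0056 0.7063] 0.7069826668011587
rail [0.0191 0.7237] 0.7250538681494801
```

```bash
python3 -m crank '[{"linear":[0.25,-0.85,0],"rot":[0,0,1],"hand":0},{"linear":[0.25,-0.85,0],"rot":[0,0,1],"hand":0},{"linear":[0.25,-0.85,0],"rot":[0,0,1],"hand":0},{"linear":[0.25,-0.85,0],"rot":[0,0,1],"hand":0},{"linear":[0.25,-0.85,0],"rot":[0,0,1],"hand":0},{"linear":[0.25,-0.85,0],"rot":[0,0,0.2],"hand":0},{"linear":[0.25,-0.85,0],"rot":[0,0,0],"hand":0},{"linear":[0.25,-0.85,0],"rot":[0,0,0],"hand":0},{"linear":[0,0,0],"rot":[0,0,0],"hand":0}]'
```

```text
clock: 1.23
tool_pos: [0.4147, 0.1843, 0.2212]
orientation: [82.4, 89.6, -96.5]
force: [-0.7, 0.3, 0.1]
opening: 0.0038
```

```bash
python3 -m crank '[{"linear":[0.1,-0.12,-0.8],"rot":[0,0,0],"hand":0},{"linear":[0,0,-0.8],"rot":[0,0,0],"hand":0},{"linear":[0,0,-0.7],"rot":[0,0,0],"hand":0},{"linear":[0,0,0],"rot":[0,0,0],"hand":0}]'
python3 - <<'E'
from h import *
snap('scene','s1.png')
E
```

```text
clock: 1.72
tool_pos: [0.4213, 0.1777, 0.081]
orientation: [110.9, 89.7, -68.2]
force: [0.3, -0.0, 0.2]
opening: -0.0
```

View pics/s1.png

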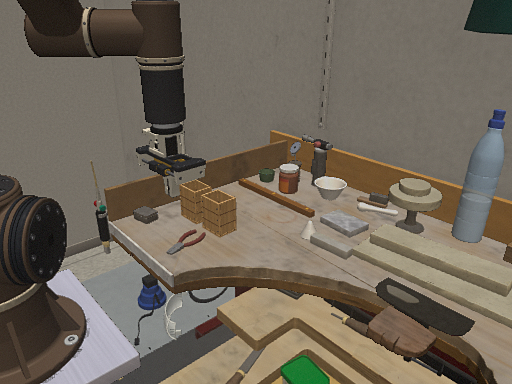

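The closed fingertips are at (172,190), just behind the left crate (195,200). Now I'll push gently.

```bash
python3 -m crank '[{"linear":[0.2,0,0],"rot":[0,0,0],"hand":0},{"linear":[0.2,0,0],"rot":[0,0,0],"hand":0},{"linear":[0.15,0,0],"rot":[0,0,0],"hand":0},{"linear":[0.15,0,0],"rot":[0,0,0],"hand":0},{"linear":[0.15,0,0],"rot":[0,0,0],"hand":0}]'
python3 - <<'E'
from h import *
s=snap('scene'); cv2.imwrite('pics/s2.png',cv2.resize(s['image'][140:260,110:270,::-1],None,fx=4,fy=4))
E
```

```text
clock: 2.4
tool_pos: [0.4799, 0.1818, 0.0884]
orientation: [-165.4, 89.3, 15.6]
force: [-0.5, 0.3, 1.1]
opening: 0.0008
```

View pics/s2.png

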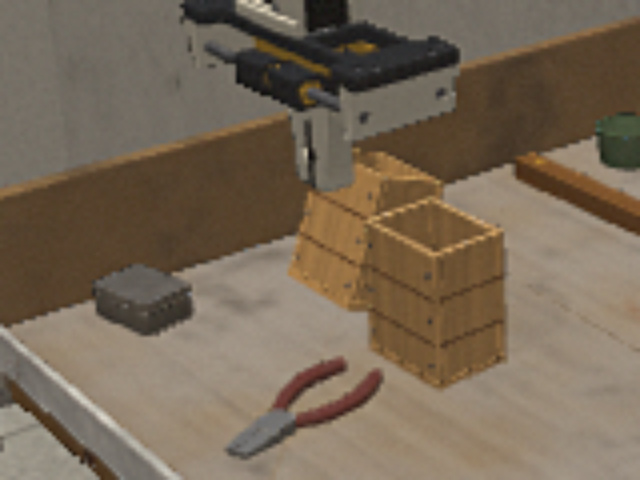

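The left crate is tipping about its far edge; the tip is on its near face at (328,185) in the crop. I'll keep going with a slight downward correction.

```bash
python3 -m crank '[{"linear":[0.15,-0.03,-0.08],"rot":[0,0,0],"hand":0},{"linear":[0.15,0,-0.04],"rot":[0,0,0],"hand":0},{"linear":[0.15,0,0],"rot":[0,0,0],"hand":0},{"linear":[0.15,0,0],"rot":[0,0,0],"hand":0},{"linear":[0,0,0],"rot":[0,0,0],"hand":0},{"linear":[0,0,0],"rot":[0,0,0],"hand":0}]'
python3 - <<'E'
from h import *
s=snap('scene'); cv2.imwrite('pics/s3.png',cv2.resize(s['image'][140:260,110:270,::-1],None,fx=4,fy=4))
E
```

```text
clock: 3.2
tool_pos: [0.5195, 0.1797, 0.0799]
orientation: [-168.6, 89.3, 12.5]
force: [-0.2, 0.7, 0.3]
opening: 0.0006
```

View pics/s3.png

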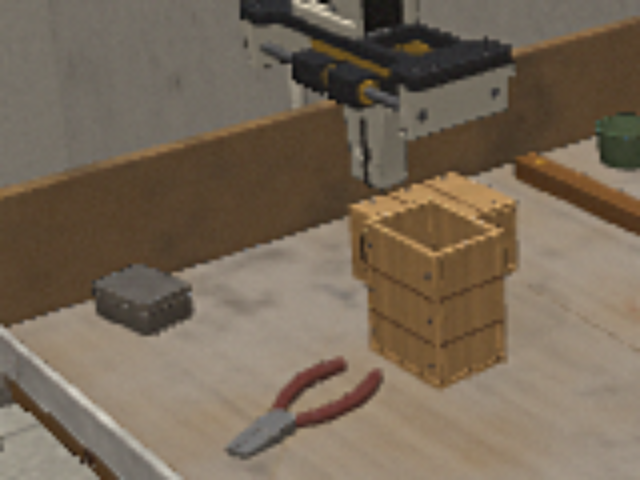

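The left crate is on its back, and a dark stamp edge shows at (363,240). Next is the right crate.

```bash
python3 -m crank '[{"linear":[-0.9,0,0.1],"rot":[0,0,0],"hand":0},{"linear":[-0.8,0,0],"rot":[0,0,0],"hand":0},{"linear":[0,-0.8,0],"rot":[0,0,0],"hand":0},{"linear":[0,-0.8,0],"rot":[0,0,0],"hand":0},{"linear":[0,0,0],"rot":[0,0,0],"hand":0}]'
python3 - <<'E'
from h import *
s=snap('scene'); cv2.imwrite('pics/s4.png',cv2.resize(s['image'][140:260,110:270,::-1],None,fx=4,fy=4))
E
```

```text
clock: 3.88
tool_pos: [0.4133, 0.084, 0.0863]
orientation: [-164.6, 89.2, 17.0]
force: [0.4, 0.4, 0.6]
opening: 0.0004
```

View pics/s4.png

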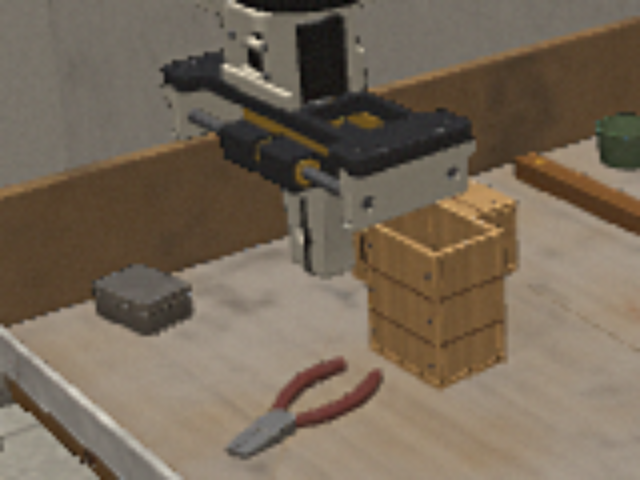

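The tip is behind the right crate at (325,265). Pushing it over.

```bash
python3 -m crank '[{"linear":[0.3,0.03,-0.08],"rot":[0,0,0],"hand":0},{"linear":[0.25,0,0],"rot":[0,0,0],"hand":0},{"linear":[0.15,0,0],"rot":[0,0,0],"hand":0},{"linear":[0.15,0,0],"rot":[0,0,0],"hand":0},{"linear":[0.15,0,-0.03],"rot":[0,0,0],"hand":0},{"linear":[0.15,0,-0.04],"rot":[0,0,0],"hand":0},{"linear":[0.15,0,-0.04],"rot":[0,0,0],"hand":0},{"linear":[0.15,0,-0.04],"rot":[0,0,0],"hand":0},{"linear":[0.15,0,0],"rot":[0,0,0],"hand":0},{"linear":[0.15,0,0],"rot":[0,0,0],"hand":0},{"linear":[0,0,0],"rot":[0,0,0],"hand":0},{"linear":[0,0,0],"rot":[0,0,0],"hand":0}]'
python3 - <<'E'
from h import *
s=snap('scene'); cv2.imwrite('pics/s5.png',cv2.resize(s['image'][140:260,110:270,::-1],None,fx=4,fy=4))
E
```

```text
clock: 5.42
tool_pos: [0.5276, 0.0891, 0.0713]
orientation: [-164.5, 89.2, 17.1]
force: [-0.3, 0.0, 0.5]
opening: 0.0008
```

View pics/s5.png

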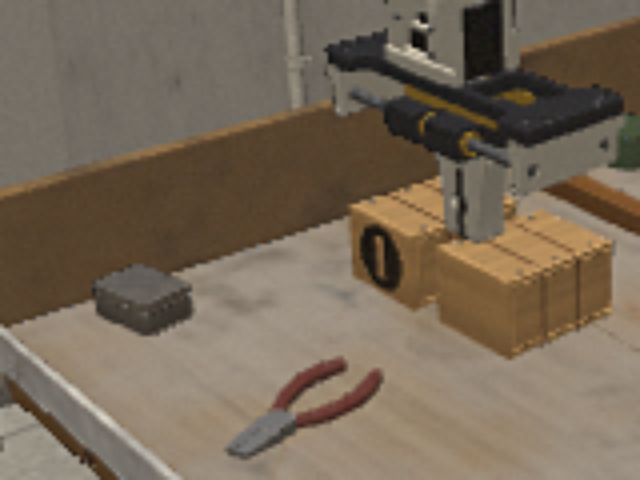

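Both crates are on their backs. The stamp is on the left one, at crop (380,255); the right underside is plain. I'll back off and measure.

```bash
python3 -m crank '[{"linear":[-0.9,0,0.2],"rot":[0,0,0],"hand":0},{"linear":[-0.8,0.2,0.2],"rot":[0,0,0],"hand":0},{"linear":[0,0.8,0],"rot":[0,0,0],"hand":0},{"linear":[0,0.45,0],"rot":[0,0,0],"hand":0},{"linear":[0,0,0],"rot":[0,0,0],"hand":0}]'
cat > m.py <<'E'
from h import *
import sys
s=snap('top',sys.argv[1]);W=world(s)
m=((W[...,2]>.045)&(W[...,2]<.065)&(W[...,0]>.45)&(W[...,0]<.75)&(W[...,1]>0)&(W[...,1]<.27)).astype(np.uint8)
n,l,st,c=cv2.connectedComponentsWithStats(m)
for i in range(1,n):
    if st[i,4]>150:
        P=W[l==i];r=cv2.minAreaRect((P[:,:2]*1000).astype(np.float32));print(np.round(r[0],1),np.round(r[1],1),round(r[2],1),P.min(0).round(4),P.max(0).round(4))
        p=P;bins=np.round(p[:,1]/.005)
        for f in(np.min,np.max):
            q=np.array([(np.mean(p[bins==k,1]),f(p[bins==k,0])) for k in np.unique(bins)])[1:-1]
            print('  edge slope',np.polyfit(q[:,0],q[:,1],1)[0].round(3),np.median(q[:,1]).round(4))
w=W[120:137,158:286].reshape(-1,3);print('rail near',np.nanpercentile(w[w[:,2]>.013][:,0],[0,2,5]).round(4))
E
python3 m.py t6.png
```

```text
clock: 6.1
tool_pos: [0.4215, 0.1774, 0.0963]
orientation: [-160.4, 89.1, 21.2]
force: [-0.5, 0.1, -0.5]
opening: 0.0003
[565.9  87.3] [90.1 69.9] 2.0 [0.5202 0.0529 0.0455] [0.6114 0.1229 0.0599]
  edge slope -0.044 0.5222
  edge slope -0.045 0.6088
[560.5 179.1] [89.1 70.5] 0.1 [0.516  0.1438 0.0458] [0.605  0.2143 0.0592]
  edge slope -0.032 0.5161
  edge slope 0.005 0.6047
rail near [0.7061 0.7067 0.7073]
```

View pics/t6.png

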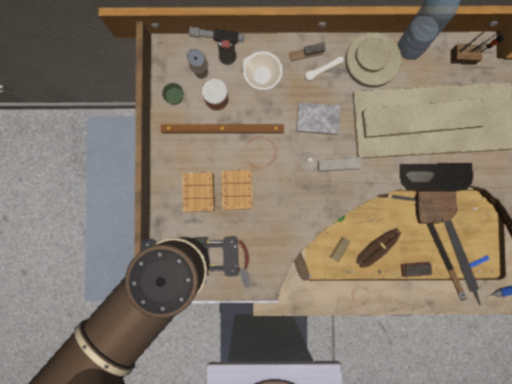

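Top view: the stamped crate is at (198,192) and the plain one at (237,190), with the rail's near edge at v≈132. The push needed is about 101 mm, so I'll lower the fingers behind the stamped crate, slightly open to give a wider contact.

```bash
python3 -m crank '[{"linear":[0.7,0.03,0],"rot":[0,0,0],"hand":0.2},{"linear":[0,0,-0.6],"rot":[0,0,0],"hand":0.2},{"linear":[0,0,-0.6],"rot":[0,0,0],"hand":0.2},{"linear":[0,0,0],"rot":[0,0,0],"hand":0.2}]'
python3 - <<'E'
from h import *
s=snap('scene'); cv2.imwrite('pics/s7.png',cv2.resize(s['image'][140:260,110:270,::-1],None,fx=4,fy=4))
E
```

```text
clock: 6.65
tool_pos: [0.4643, 0.1754, 0.0234]
orientation: [-159.2, 89.1, 22.3]
force: [-0.1, 0.1, 0.9]
opening: 0.0172
```

View pics/s7.png

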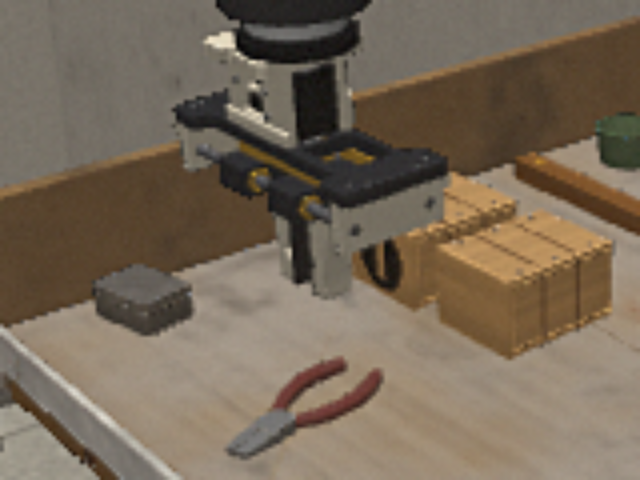

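The fingers straddle the area behind the stamp, at crop (315,280), clear of the pliers and box. Pushing partway.

```bash
python3 -m crank '[{"linear":[0.3,0.05,0],"rot":[0,0,0],"hand":0.2},{"linear":[0.2,0,0],"rot":[0,0,0],"hand":0.2},{"linear":[0.2,0,0],"rot":[0,0,0],"hand":0.2},{"linear":[0.2,0,0],"rot":[0,0,0],"hand":0.2},{"linear":[0.2,0,0],"rot":[0,0,0],"hand":0.2},{"linear":[0.2,0,0],"rot":[0,0,0],"hand":0.2},{"linear":[0.2,0,0],"rot":[0,0,0],"hand":0.2},{"linear":[0.2,0,0],"rot":[0,0,0],"hand":0.2},{"linear":[0,0,0],"rot":[0,0,0],"hand":0.2}]'
python3 m.py t8.png
```

```text
clock: 7.82
tool_pos: [0.5735, 0.1786, 0.0295]
orientation: [-154.8, 88.8, 26.7]
force: [0.2, 0.7, -1.0]
opening: 0.0179
[648.  175.3] [55.1 63.4] 0.1 [0.6205 0.1435 0.045 ] [0.6756 0.207  0.0607]
  edge slope 1.05 0.6469
  edge slope -0.02 0.6751
[565.7  86.8] [67.5 91.4] 89.6 [0.5202 0.0529 0.0456] [0.6113 0.1208 0.0593]
  edge slope -0.037 0.5222
  edge slope -1.805 0.5761
rail near [0.7055 0.7067 0.7072]
```

View pics/t8.png

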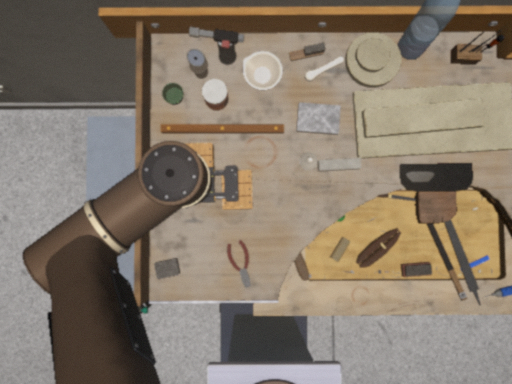

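The mouth edge is now at x≈0.675 (pixel v≈143). The rail face is at 0.7065, so about 31 mm remains.

```bash
python3 -m crank '[{"linear":[0.2,0,-0.05],"rot":[0,0,0],"hand":0.2},{"linear":[0.15,0,0],"rot":[0,0,0],"hand":0.2},{"linear":[0.1,0,0],"rot":[0,0,0],"hand":0.2},{"linear":[0.05,0,0],"rot":[0,0,0],"hand":0.2}]'
python3 m.py t9.png
```

```text
clock: 8.38
tool_pos: [0.6035, 0.1782, 0.026]
orientation: [-154.2, 88.9, 27.3]
force: [-2.8, -0.0, 2.1]
opening: 0.0173
[677.6 162.6] [55.5 37.3] 4.2 [0.6509 0.1436 0.0462] [0.7055 0.1831 0.0592]
  edge slope 1.516 0.6799
  edge slope 0.025 0.7038
[565.7  86.9] [67.7 91.4] 89.6 [0.5202 0.0529 0.0471] [0.6113 0.1209 0.0601]
  edge slope -0.036 0.5222
  edge slope -0.989 0.5923
rail near [0.62   0.6207 0.6221]
```

```bash
python3 -m crank '[{"linear":[0.05,0,0],"rot":[0,0,0],"hand":0.2},{"linear":[0.05,0,0],"rot":[0,0,0],"hand":0.2},{"linear":[0.05,0,0],"rot":[0,0,0],"hand":0.2},{"linear":[0,0,0],"rot":[0,0,0],"hand":0.2}]'
```

```text
clock: 8.93
tool_pos: [0.6048, 0.1782, 0.026]
orientation: [-127.9, 89.5, 53.6]
force: [-0.5, 0.5, -0.6]
opening: 0.0176
```

```bash
python3 -m crank '[{"linear":[0.07,0,0],"rot":[0,0,0],"hand":0.2},{"linear":[0.07,0,0],"rot":[0,0,0],"hand":0.2}]'; python3 -m crank '[{"linear":[-0.5,0,0],"rot":[0,0,0],"hand":0.2},{"linear":[-0.9,0,0.1],"rot":[0,0,0],"hand":0.2},{"linear":[-0.6,0,0.8],"rot":[0,0,0],"hand":0.2},{"linear":[-0.6,0,0.8],"rot":[0,0,0],"hand":0.2},{"linear":[0,0,0.8],"rot":[0,0,0],"hand":0.2},{"linear":[0,0,0],"rot":[0,0,0],"hand":0.2},{"linear":[0,0,0],"rot":[0,0,0],"hand":0.2}]'
python3 m.py t10.png; python3 - <<'E'
from h import *
s=snap('scene'); cv2.imwrite('pics/s10.png',cv2.resize(s['image'][140:260,110:320,::-1],None,fx=3.5,fy=3.5))
E
```

```text
clock: 9.18
tool_pos: [0.6051, 0.1778, 0.0256]
orientation: [-32.0, 89.5, 149.4]
force: [-23.1, 7.5, 16.0]
opening: 0.0173
clock: 10.05
tool_pos: [0.4481, 0.1789, 0.1807]
orientation: [-90.7, 89.5, 90.8]
force: [-0.4, -0.8, -1.2]
opening: 0.0172
[661.4 178.6] [90.4 70.4] 1.4 [0.616  0.1435 0.0453] [0.7065 0.2144 0.0605]
  edge slope -0.019 0.6164
  edge slope -0.019 0.706
[565.9  87.3] [89.9 69.9] 1.8 [0.5202 0.0529 0.0464] [0.6113 0.1231 0.0618]
  edge slope -0.038 0.5222
  edge slope -0.043 0.6089
rail near [0.691  0.6919 0.6943]
```

View pics/s10.png

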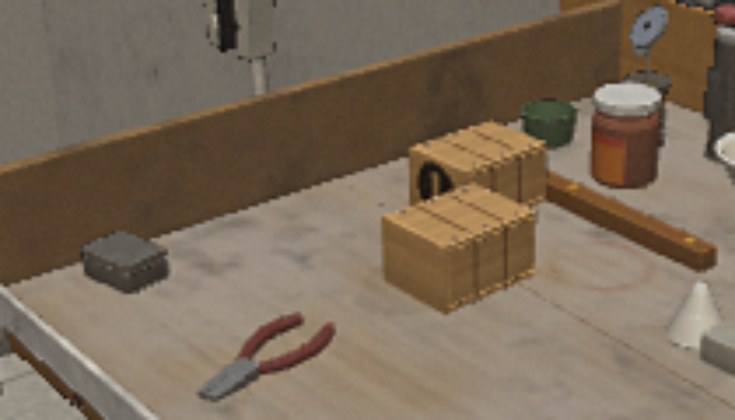

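View pics/t10.png

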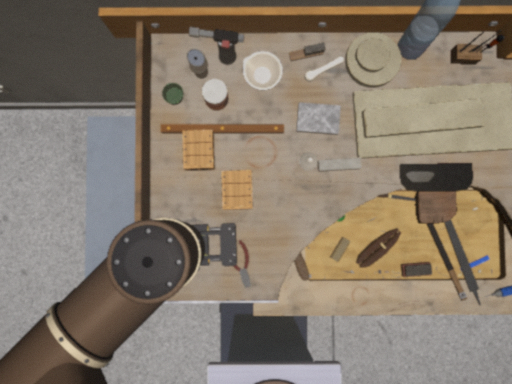

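The stamped crate now sits against the rail: its top-view mouth edge is at v≈130, x≈0.706. It is flat on its back, with its top at z≈0.055. The plain crate's mouth is at x≈0.609, about 97 mm short of the rail. The arm is clear and the bystanders haven't moved.

```bash
python3 -c "
from plant import ticket
print(ticket.close_job())"
```

```text
the job is handed in; nothing more can be done
None
```

I tipped both crates over onto their backs; the left one carries the stamp. I then pushed that one about 100 mm until it was up against the rail, backed the arm off and handed the job in. The hand-in reports no verdict, so these are only my own final checks:

- **Stamped crate:** it lies on its back with its open end at x ≈ 0.706 m, against a rail face at about 0.7065 m. It is about 1.5° off square, at y ≈ 0.179, within the rail's length. The seating push ended at about 23 N along the push (about 29 N in all).
- **Plain crate:** it lies on its back, about 97 mm short of the rail.
- **Everything else:** the other things on the bench look unmoved in the pictures, though I did not measure them again. The arm was clear and touching nothing, at about 10 s on the clock.

**Checks that went wrong:**
- **Short push:** one small push stopped just short of the rail with almost no force, so I repeated it with slightly bigger steps.
- **Rail readings:** the last two automatic rail-edge readings were wrong because the crate was in the measuring window. I used the earlier rail measurement instead.

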